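# Load a sample holder under the stage clip

### The arm

A 6-joint arm with a two-finger parallel gripper is mounted at the origin on the work surface. World frame = base frame: x ahead of the robot, y to its left, z up, the work surface at z = 0. Lengths are in m, angles in rad, forces in N, time in s.
With the tool pointing down it reaches from about 0.3 to 0.875 m from the base axis. Payload 6.4 kg.
Tool frame: the origin (TCP) lies on the mounting face of the last link; the fingertips stand 173 mm ahead of it and the grasp point (between the pads) lies 155 mm ahead of it; z points along the fingers, y is the direction in which the jaws open and shut (so a half turn about z gives the same grasp; the last joint's range is limited). The gripper opens to 85 mm and grips with 20 to 120 N. Pads are 22 mm wide; open, the fingers measure 114 mm over their backs; the gripper's body (76 mm by 85 mm) begins 54 mm behind the grasp point. The pads swing forward as they close: fully open they stand 13 mm farther back than shut.
Start: joints at [-1.489, 0.181, 1.607, -0, 1.354, -0.206], TCP at [0.163, -0.551, 0.405] pointing down, gripper open.
Joint ranges: [-2.99, 2.99], [-0.89, 2.07], [0.3, 2.58], [-1.14, 4.28], [0, 2.63], [-3.12, 3.12]. Speed limits (rad/s): [2.57, 2.57, 3.01, 3.14, 3.14, 3.14].

### API

Orientations are given as [roll, pitch, yaw] about the fixed x, y, z axes, in that order (R = Rz(yaw) Ry(pitch) Rx(roll)).
In Python, from workcell import r gives the robot as it stands.
- The arm moves only by the tool play_rows, never from a script. Its argument "plan" is text: rows parted by semicolons, each of 5 numbers parted by spaces: the finger opening in cm, from 0 to 8.54, then the shift along the tool's x, y, z in cm, then the turn about the tool's z in rad. A call has 1 to 5 rows; each row shifts and turns the pose as measured when the row begins, along the tool's axes as they then stand; what a row does not reach is not made up. A row lasts 1/12 s, in which the tool goes at most 41.7 mm and 7.16 degrees, less where a joint would pass 70% of its speed; a pose out of reach is approached as far as the arm can. A call is refused whole if a number of a shift passes 4.17 or a number of a turn 0.125, either way. A call with a gripper value outside its range is refused whole. The fingers move at their own pace and stop on an object; "newtons" is the grip in N (left out, the last holds). Time passes only in rows, so rows that do not move let the fingers close. It gives the time, the measured TCP pose, the force and the opening at its end, in the units of the state.
- r.read_state(): the state, without advancing time (a new reading comes with each control period).
- r.camera(name): name is "scene" or "top" or "wrist"; returns (picture, depth): 384x512x3 uint8, red, green, blue; 384x512 float32, m along the optical axis (not along the pixel's ray), 0 where there is no reading.
- r.get_calibration(name): a dict with "camera_matrix" (3x3 intrinsics, pixels), "R" (3x3) and "t" (3): a world point X has camera coordinates R X + t; the wrist camera has in their place "T_tool_cam" (4x4, takes a point from camera to tool coordinates, whose origin is the TCP and whose axes are the flange's). Camera axes: x right, y down, z forward; pixel columns grow to the right and rows downward; lengths in m; the calibration is good to about 2 mm. The wrist camera is an equidistant fisheye: a pixel r from the principal point sees the ray r / f radians off the axis. A picture is of the moment at which its call begins: read the wrist's pose just before it. get_calibration takes no time and is no camera call.
- r.sign_off(): hands the job in, once; it reports no verdict.
Trained networks look in the newest picture that a camera, given by its name, has taken for a name from the list of things; names that differ only in an ending like _2 or _b are one class to them, and where a whole thing is asked for, a point or a joint stands for the part that bears it (a point fixed in the world has none). Each returns a list of dicts, best first, with "confidence" (0 to 1); they miss things now and then, are a little off and sometimes report something else, mostly with a low value. They report only what shows in the picture. A call takes as long as a camera call. They do not tell look-alikes from the thing itself.
- r.spot_in(thing, camera): "bbox" ([left, top, width, height] in pixels, round what is visible of it).
The state is a dict: "t": time; "qpos": joint angles; "joint_velocities": joint speeds; "joint_efforts": joint torques, N m; "tcp_pos": TCP position; "tool_rot": TCP orientation; "force": force on the tool from outside, world axes, zero at the start; "ft_torque": the same for the moment, N m; "grip_width": opening from 0.0 (shut) to 1.0 (fully open).
Only numpy, scipy, OpenCV 4.12 (cv2) and the standard library are available. Lean on these libraries where they do the work, as an engineer would, in place of code of your own. Each camera call takes 0.05 s, during which the arm holds its last target. There are 200 camera calls.

### The job

With one fingertip press the red bar of the sample stage's spring clip down and hold it there, and with the other fingertip push the flat pink sample holder along its track, under the raised clip, until it is fully home against the end stop. Then let go of both, so that the clip comes down and clamps the holder. Only press and push: do not pick the holder up, and leave the other things on the stage and bench where they are.

Things in the scene. Friction and masses are not known exactly. Their poses are not given: they have to be found in the camera images.
- station: Sample stage fixed to the bench: black top plate 185 x 200 mm, 50 mm high, x = push direction, z up, origin on the bench surface. Stage coordinates below are along its axes from here, in mm. Two micrometer heads stick out low down at its -y and +x sides.
- track_end (a point): Point on the track floor (58 high), centre of the dark end stop's face, stage x = +40, y = 0. The aluminium track runs along stage x from x = -85 (open end) to this face. Floor 54 mm wide between fences 4 mm thick that stand 5 mm above the floor, centred at y = +-29; the stop stands 11 mm above it. Axes as the stage's.
- clip (a joint): Spring clip on the track's +y side, a steel rocker on a pin along stage x at y = 44, 59 high. Radians: 0 = at rest, foot down; pressing the red bar raises the foot, stop at 0.45. Above about 0.30 the foot clears the holder. Springs back when let go; with the holder beneath it rests at about 0.25. The press takes 2 to 3 N to start, 5 to 7 N at the stop.
- press_bar (a point): Centre of the top of the clip's red press bar, a flat strip 65 mm along stage x (x = -55 to +10), reaching 36 mm outwards from the pin. At rest it slopes up away from the track at 0.45 rad, outer edge about 75 high. At the stop (0.45) it is level, y = 46 to 80, top 60.5 high: 2.5 mm above the track floor. Turns with the clip.
- clip_foot (a point): Middle of the underside of the clip's foot, a steel tab 14 mm along stage x (x = 21 to 35), 6 mm along y (13.5 to 19.5). At rest it hangs 1.5 mm above the track floor and bars the holder's way; fully pressed it is about 13 mm above the floor. Turns with the clip.
- holder_center (a point): Centre (half-way up) of the flat pink sample holder with a dark square chip on it, loose on the track floor: 44 mm along x, 50 mm along y, 8 mm thick, about 50 g, 2 mm play to each fence. Axes along the stage's, within a degree or two. Home against the stop its centre is at stage x = +18; it starts 21 to 34 mm short of that, before the clip's foot.
- spare: Bystander: grey sample holder, same size, lying on the stage's top plate (50 mm high) on the -y side of the track. Origin: centre of its underside.
- vial: Bystander: small amber jar with white lid, 24 mm diameter, 36 mm high, standing on the stage's top plate on the -y side of the track. Origin: centre of its underside.
- wafer_tray: Bystander: round black wafer tray, 144 mm diameter, 42 mm high, on the bench to one side. Origin: centre of its underside.
- vacuum_pen: Bystander: black vacuum pen, about 210 mm long, 18 mm thick, lying on the bench to one side. Origin: underside of its body; x towards its tip.
There are look-alikes about, which are no part of the job. There is more than one size of the part that bears holder_center; the job needs the smaller.

How it is judged:
On the way, in this order (a step that is already met when the one before it is completed fails the run):
1. the clip is pressed open by a finger before the holder is beneath it (value of joint clip above 0.29 rad and contact force between the fingers and clip above 0.5 N and x of holder_center in the frame of station below 0.002 m), for 0.1 s.
2. the holder is pushed home while a finger still holds the clip open (value of joint clip above 0.27 rad and contact force between the fingers and clip above 0.5 N and x of holder_center in the frame of station above 0.015 m), for 0.1 s.
At the end, for the whole second after the job is handed in: The holder lies flat in its track within 3 mm of the end stop, at rest, and the released clip bears on it with its foot (clip value 0.18 to 0.32, at least 0.5 N) (x of holder_center in the frame of station above 0.015 m and z of holder_center in the frame of station below 0.064 m and angle between holder_center's own z axis and vertical below 0.05 rad and linear speed of holder below 0.01 m/s and value of joint clip between 0.18 and 0.32 rad and contact force between clip and holder above 0.5 N); the robot touches nothing.
It fails at once if the holder is lifted or tipped (z of holder_center in the frame of station above 0.068 m or angle between holder_center's own z axis and vertical above 0.2 rad).
It fails at once if a bystander is moved (over 15 mm) or tipped (distance of any of spare, vial, wafer_tray, vacuum_pen from where it was at the start of the episode above 0.015 m or angle between vial's own z axis and vertical above 0.4 rad).
It also fails if it takes over 51 s, if anything falls off the work surface, if the arm or the gripper's body presses on something with over 40 N, if the wrist force passes 120 N, or if a joint passes its speed limit or range.

## Working session

There is one attempt and no reset: what is moved stays moved. The work goes in short steps, Python scripts to look and compute and a tool call to move; the robot and the scene stay as the last step left them, time stands still between calls to the robot, and variables do not carry over. Pictures are saved under pics/ and viewed, about 8 in all and at most 12, crops included, and the job is handed in when it is done.

Besides the shell and the picture viewer there is one more tool, called after "Emit:" in YAML: its name, and indented under it one key for each argument. play_rows: Moves the arm, as the interface text tells. Its arguments: {"type":"object","properties":{"plan":{"type":"string"},"newtons":{"type":"number"}},"required":["plan"]}

```bash
mkdir -p pics; ls; python3 - <<'E'
from workcell import r
import cv2,numpy as np
s=r.read_state();print(s)
for n in("scene","top","wrist"):
    p,d=r.camera(n);cv2.imwrite(f"pics/{n}0.png",p[:,:,::-1]);np.savez(f"pics/{n}0.npz",p=p,d=d)
    print(n,r.get_calibration(n))
    if n!="wrist":
      for th in("station","holder_center","press_bar","clip_foot"):
        print(th,r.spot_in(th,n))
E
```

```text
pics
{'t': 0.0, 'qpos': array([-1.48934622e+00,  1.81548666e-01,  1.60800245e+00,  2.24041022e-05,
        1.35380048e+00, -2.06294208e-01]), 'joint_velocities': array([ 0.0016957 , -0.00104547,  0.00088078,  0.00040933,  0.00040955,
       -0.00011655]), 'joint_efforts': array([-1.36809426e-04, -4.44873655e+01, -3.51342165e+01, -3.00926122e-04,
        9.02534433e-03,  1.01703998e-05]), 'tcp_pos': array([ 0.16318145, -0.5510969 ,  0.40378228]), 'tool_rot': array([-3.13987549e+00, -3.81696867e-04,  2.87739140e-01]), 'force': array([ 0.00160358, -0.50597036,  0.10671603]), 'ft_torque': array([-0.03538441, -0.03025499, -0.02300117]), 'grip_width': 0.9975075291140167}
scene {'camera_matrix': array([[431.3211598 ,   0.        , 259.72841075],
       [  0.        , 431.3211598 , 195.69607862],
       [  0.        ,   0.        ,   1.        ]]), 'R': array([[ 0.7963379 ,  0.60482766, -0.00542705],
       [ 0.37520057, -0.50100043, -0.77988659],
       [-0.47441594,  0.61901702, -0.62589732]]), 't': array([-0.44945829, -0.15494461,  1.55040275])}
station [{'bbox': [202.2, 184.6, 97.4, 72.2
[... 1227 characters left out ...]
0.5, 90.8, 82.3], 'confidence': 0.19}, {'bbox': [280.5, 154.1, 21.7, 19.4], 'confidence': 0.17}]
clip_foot [{'bbox': [232.7, 155.9, 29.8, 30.6], 'confidence': 0.85}]
wrist {'camera_matrix': array([[297.31863964,   0.        , 248.89082027],
       [  0.        , 297.31863964, 197.17933473],
       [  0.        ,   0.        ,   1.        ]]), 'T_tool_cam': array([[ 3.40438063e-04, -9.44370212e-01, -3.28884153e-01,
         8.49980827e-02],
       [ 9.99999678e-01,  5.60537664e-04, -5.74418431e-04,
         3.45347134e-04],
       [ 7.26815610e-04, -3.28883852e-01,  9.44370099e-01,
         3.05879937e-02],
       [ 0.00000000e+00,  0.00000000e+00,  0.00000000e+00,
         1.00000000e+00]])}
```

```bash
python3 - <<'E'
import cv2,numpy as np
a=cv2.imread("pics/top0.png")[110:240,200:370];b=cv2.imread("pics/scene0.png")[160:310,60:310]
a=cv2.resize(a,None,fx=4.6,fy=4.6,interpolation=cv2.INTER_CUBIC)
cv2.imwrite("pics/a.png",a)
E
```

```text
(no output)
```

View pics/a.png

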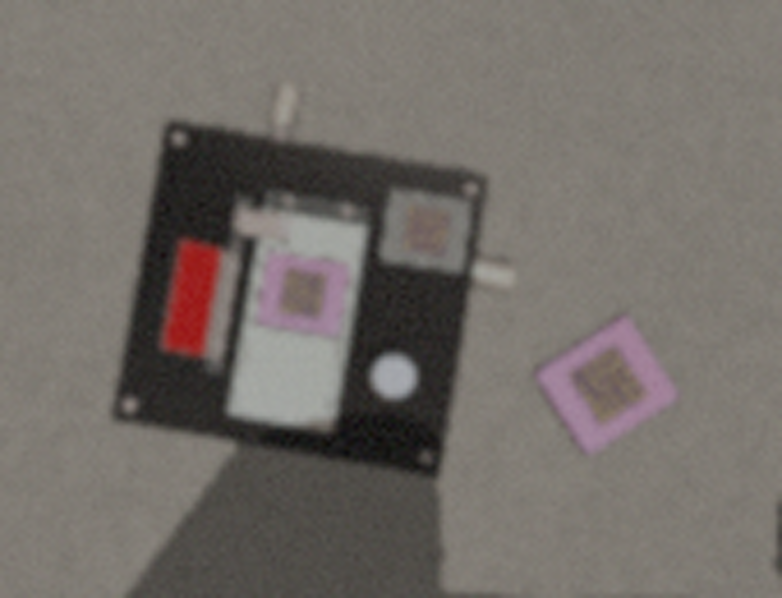

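View pics/scene0.png

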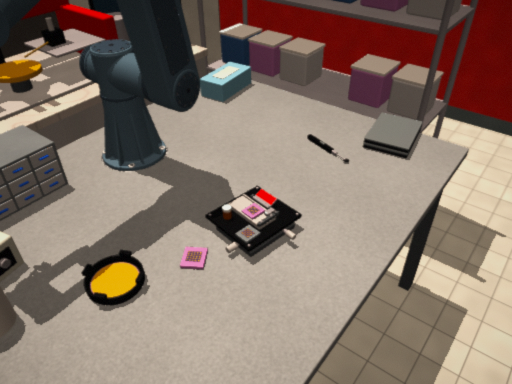

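The holder on the track is at top-camera pixel (265,174), and the red bar is at about (241,174). The larger pink holder on the bench (332,193) and the grey one on the plate (293,159) are look-alikes. I choose the small pink one on the track. Next I'll work out the stage pose.

```bash
cat > h.py <<'E'
import numpy as np,cv2
from workcell import r
from scipy.spatial.transform import Rotation as Ro
def ray(cam,uv,z,T=None):
    """world points on plane height z for pixels uv; T=(R,p) tool pose for wrist"""
    c=r.get_calibration(cam);K=c["camera_matrix"];uv=np.atleast_2d(np.asarray(uv,float))
    q=(uv-K[:2,2])/K[0,0]
    if cam=="wrist":
        th=np.hypot(*q.T);k=np.sin(th)/np.maximum(th,1e-9)
        d=np.c_[q*k[:,None],np.cos(th)]
        M=c["T_tool_cam"];Rw=T[0]@M[:3,:3];o=T[0]@M[:3,3]+T[1];d=d@Rw.T
    else:
        d=np.c_[q,np.ones(len(q))]@c["R"];o=-c["R"].T@c["t"]
    return o+d*((z-o[2])/d[:,2])[:,None]
def pose():
    s=r.read_state();return Ro.from_euler("xyz",s["tool_rot"]).as_matrix(),s["tcp_pos"]
E
python3 - <<'E'
from h import *
s=np.array([(178,138),(471,188),(426,457),(128,404)])/4.6+(200,110)-.4
S=ray("top",s,.05);c=S.mean(0);print(S,c)
# stage axes: +x up the image (from bottom screws to top), +y left
x=(S[0]+S[1]-S[2]-S[3])[:2];y=(S[0]+S[3]-S[1]-S[2])[:2]
yx=np.arctan2(x[1],x[0]);yy=np.arctan2(y[1],y[0])-np.pi/2;print(yx,yy,np.hypot(*x)/2,np.hypot(*y)/2)
a=(yx+yy)/2;R=np.array([[np.cos(a),-np.sin(a)],[np.sin(a),np.cos(a)]])
p=np.load("pics/top0.npz")["p"];hsv=cv2.cvtColor(p,cv2.COLOR_RGB2HSV);H,Sa,V=cv2.split(hsv)
v,u=np.mgrid[:384,:512];box=(u>222)&(u<310)&(v>130)&(v<215)
def st(m,z):
    n,l,stt,_=cv2.connectedComponentsWithStats(m.astype(np.uint8));k=1+stt[1:,4].argmax();vv,uu=np.nonzero(l==k)
    W=ray("top",np.c_[uu,vv],z);q=(W[:,:2]-c[:2])@R
    print(len(q),"mean",q.mean(0)*1e3,"min",np.percentile(q,1,0)*1e3,"max",np.percentile(q,99,0)*1e3)
print("yaw",a)
st(box&((H<6)|(H>174))&(Sa>180),.068)
st(box&(H>135)&(H<172)&(Sa>30)&(V>90),.066)
st(box&(V<60),.05)
E
```

```text
[[ 0.6789951   0.02165384  0.05      ]
 [ 0.6481126  -0.15650407  0.05      ]
 [ 0.48483654 -0.12726455  0.05      ]
 [ 0.51662495  0.05110844  0.05      ]] [ 0.58214229 -0.05275159  0.05      ]
-0.1783243334149295 -0.1740021501911475 0.16544670759614713 0.1809985650352908
yaw -0.1761632418030385
152 mean [-14.50098885  63.19943295] min [-44.2212776   54.11160146] max [14.95473912 72.40837747]
188 mean [-0.84272843 -0.78801167] min [-21.76512616 -24.95381682] max [20.16606322 22.36489958]
2225 mean [-7.23800367  2.24615814] min [-92.17616041 -96.26797945] max [87.66033216 96.02941413]
```

Emit:
play_rows:
  plan: "5 3.2 -2.56 0 0;5 3.2 -2.56 0 0;5 3.2 -2.56 0 0;5 3.2 -2.56 0 0;5 3.2 -2.56 0 0"
  newtons: 20

```text
t: 0.97
tcp_pos: [0.279, -0.3843, 0.4035]
tool_rot: [3.139, 0.002, 0.275]
force: [0.2, 0.3, 0.3]
grip_width: 0.583
```

Emit:
play_rows:
  plan: "5 3.2 -2.56 0 0;5 3.2 -2.56 0 0;5 3.2 -2.56 0 0;5 3.2 -2.56 0 0;5 3.2 -2.56 0 0"

```text
t: 1.38
tcp_pos: [0.3984, -0.2132, 0.4042]
tool_rot: [3.135, -0.0, 0.273]
force: [0.3, -1.5, 0.2]
grip_width: 0.585
```

Emit:
play_rows:
  plan: "5 3.2 -2.56 0 0;5 3.2 -2.56 0 0;5 3.2 -2.56 0 0;5 3.2 -2.56 0 0;5 3.2 -2.56 0 0"

```text
t: 1.8
tcp_pos: [0.5179, -0.0422, 0.4055]
tool_rot: [3.131, -0.004, 0.273]
force: [0.8, -0.4, 0.2]
grip_width: 0.583
```

Emit:
play_rows:
  plan: "5 0 0 0 0.116;5 0 0 0 0.116;5 0 0 0 0.116;5 0 0 0 0.116;5 0 0 0 0"

```text
t: 2.22
tcp_pos: [0.5218, -0.032, 0.4057]
tool_rot: [3.137, -0.01, -0.197]
force: [-0.3, -0.5, -0.0]
grip_width: 0.586
```

```bash
cat > look.py <<'E'
from h import *
import sys
n=sys.argv[1];T=pose();print(r.read_state()["tool_rot"],T[1]);p,d=r.camera("wrist");np.savez(f"pics/w{n}.npz",p=p,d=d,R=T[0],t=T[1])
cv2.imwrite(f"pics/w{n}.png",cv2.resize(p[:,:,::-1],None,fx=1.5,fy=1.5,interpolation=cv2.INTER_CUBIC))
E
python3 look.py 1
```

```text
[ 3.1368697  -0.01049807 -0.19722842] [ 0.52181517 -0.03195216  0.4056827 ]
```

View pics/w1.png

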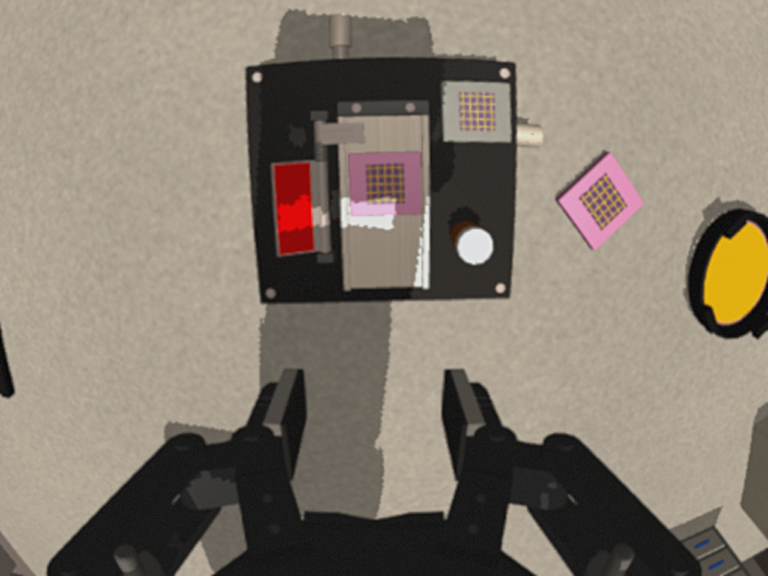

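In the wrist view (1.5x), the bar is at (295,208), the holder at (385,183), the foot at (345,133), the stop at y≈113 and the fingertips at the bottom. I'll convert these features to stage coordinates.

```bash
cat > meas.py <<'E'
from h import *
def meas(n,pts,c=None,a=None):
    D=np.load(f"pics/w{n}.npz");T=(D["R"],D["t"])
    out={}
    for k,(uv,z) in pts.items():
        out[k]=ray("wrist",(np.array(uv)+.5)/1.5-.5,z,T)[0]
    return out,T
E
python3 - <<'E'
from meas import *
pts=dict(s1=((257,77),.05),s2=((505,73),.05),s3=((500,288),.05),s4=((270,293),.05),
 stopL=((340,115),.069),stopR=((428,115),.069),openL=((345,290),.058),openR=((418,287),.058),openRf=((428,288),.063),
 barOF=((272,163),.075),barIF=((311,161),.061),barIB=((316,250),.061),barOB=((279,255),.075),
 hFL=((349,153),.066),hFR=((421,152),.066),hBR=((421,213),.066),hBL=((350,214),.066),footL=((320,133),.062),footR=((364,132),.062))
o,T=meas(1,pts)
S=np.array([o[k] for k in("s1","s2","s3","s4")]);c=S.mean(0)
x=(S[0]+S[1]-S[2]-S[3]);y=(S[0]+S[3]-S[1]-S[2])
a=(np.arctan2(x[1],x[0])+np.arctan2(-y[0],y[1]))/2;print("c",c,"a",a,np.arctan2(x[1],x[0]),np.hypot(*x[:2])/2,np.hypot(*y[:2])/2)
R=np.array([[np.cos(a),-np.sin(a)],[np.sin(a),np.cos(a)]])
for k,v in o.items(): print(k,np.round((v-c)[:2]@R*1e3,1))
print("tcp", (T[1]-c)[:2]@R*1e3)
D=np.load("pics/w1.npz");d=D["d"];print([ (u,v,d[v,u]) for u,v in((197,139),(257,110),(260,175),(330,150))])
E
```

```text
c [ 0.58181518 -0.05343703  0.05      ] a -0.1749910380939234 -0.17570231172668582 0.165698167172126 0.18098856371590435
s1 [82.7 90.5]
s2 [ 83.  -90.6]
s3 [-82.9 -90.4]
s4 [-82.8  90.5]
stopL [48.2 29.2]
stopR [ 47.3 -30.2]
openL [-79.3  30.8]
openR [-78.2 -24. ]
openRf [-77.5 -31. ]
barOF [17.6 75.9]
barIF [17.2 51. ]
barIB [-47.3  50.5]
barOB [-46.9  75.1]
hFL [21.7 24. ]
hFR [ 21.6 -25.4]
hBR [-21.2 -25.1]
hBL [-21.   24.6]
footL [36.7 43.9]
footR [36.2 13.4]
tcp [-62.82419125  10.71079392]
[(197, 139, np.float32(0.30106333)), (257, 110, np.float32(0.29654554)), (260, 175, np.float32(0.32643065)), (330, 150, np.float32(0.32436118))]
```

Emit:
play_rows:
  plan: "5 2.1 -2.0 0 -0.022;5 0 0 3.2 0;5 0 0 3.2 0;5 0 0 3.2 0;5 0 0 2.7 0"

```text
t: 2.68
tcp_pos: [0.5525, -0.0185, 0.2884]
tool_rot: [3.134, -0.03, -0.148]
force: [-0.9, 0.1, 0.1]
grip_width: 0.582
```

Emit:
play_rows:
  plan: "5 0 0 0 0;5 0 0 0 0"

```text
t: 2.85
tcp_pos: [0.5502, -0.0185, 0.2827]
tool_rot: [3.135, -0.019, -0.142]
force: [-0.1, -0.6, 1.0]
grip_width: 0.584
```

```bash
python3 look.py 2; cat >> h.py <<'E'
C=np.array([0.58181518,-0.05343703]);A=-0.175;RS=np.array([[np.cos(A),-np.sin(A)],[np.sin(A),np.cos(A)]])
def stage(p): return ((np.asarray(p)[...,:2]-C)@RS-[.0075,0])*1e3
E
python3 -c "
from h import *
T=pose();print('tcp',stage(T[1]),'tip',stage(T[1]+T[0][:,2]*.17),T[1]+T[0][:,2]*.17)"
```

```text
[ 3.13497547 -0.01945932 -0.14236412] [ 0.55021775 -0.01852395  0.28270613]
tcp [-44.93905149  28.87021312] tip [-41.69381605  27.84833652] [ 0.55299224 -0.02006061  0.11271504]
```

View pics/w2.png

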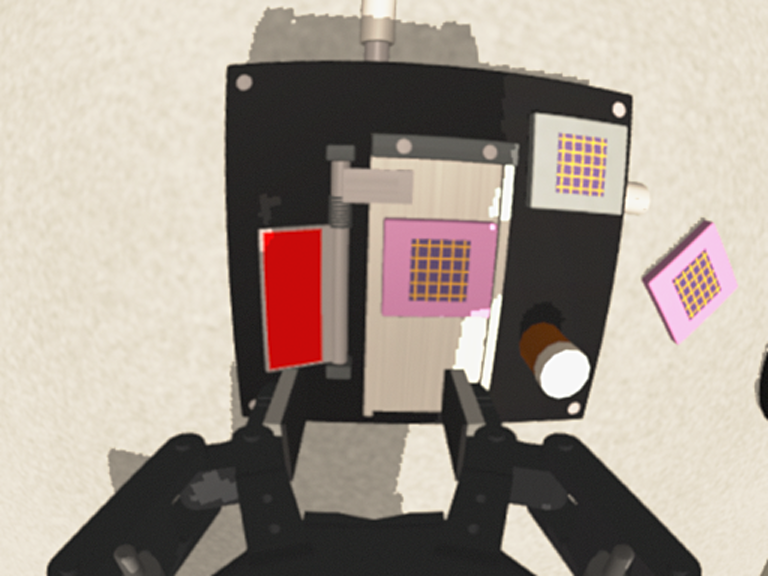

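```bash
python3 - <<'E'
from meas import *
for z in(.11,.118):
    o,T=meas(2,{k:(p,z) for k,p in dict(Lin=(303,372),Lout=(280,370),Rin=(444,371),Rout=(467,370)).items()})
    for k,v in o.items():
        t=T[0].T@(v-T[1]);print(z,k,stage(v).round(1),(t*1e3).round(1))
o,T=meas(2,dict(hFL=((385,219),.066),hBL=((382,316),.066),hBR=((491,318),.066),hFR=((494,223),.066),barIF=((322,229),.061),barIB=((323,361),.061),barOF=((260,232),.075),barOB=((268,370),.075),stL=((372,154),.069)))
for k,v in o.items(): print(k,stage(v).round(1))
E
```

```text
0.11 Lin [-36.   53.6] [  6.2 -25.6 172.7]
0.11 Lout [-35.6  62.2] [  6.8 -34.2 172.6]
0.11 Rin [-34.    2.1] [  6.4  26.  173. ]
0.11 Rout [-33.6  -6.6] [  6.6  34.6 173.1]
0.118 Lin [-31.7  52.4] [ 10.6 -24.2 164.8]
0.118 Lout [-31.3  60.5] [ 11.2 -32.2 164.7]
0.118 Rin [-29.9   3.7] [ 10.8  24.6 165.1]
0.118 Rout [-29.4  -4.5] [ 11.   32.7 165.2]
hFL [14.1 24.3]
hBL [-29.7  24. ]
hBR [-29.3 -26.6]
hFR [ 14.7 -23.2]
barIF [ 8.2 51.6]
barIB [-55.7  51.3]
barOF [ 9.  76.1]
barOB [-54.6  75.4]
stL [41.5 30.7]
```

Emit:
play_rows:
  plan: "5 -0.5 -0.1 0 0.017;5 -0.4 -0.1 0 0.016;5 0 0 0.7 0;5 0 0 0.7 0;5 0 0 0.7 0"

```text
t: 3.32
tcp_pos: [0.544, -0.016, 0.2692]
tool_rot: [3.135, -0.034, -0.177]
force: [-0.1, -0.2, 0.4]
grip_width: 0.586
```

Emit:
play_rows:
  plan: "5 0 0 0.6 0;5 0 0 0.5 0;5 0 0 0.3 0;5 0 0 0 0"

```text
t: 3.65
tcp_pos: [0.5441, -0.0161, 0.2522]
tool_rot: [3.135, -0.032, -0.176]
force: [-0.1, -0.6, -0.0]
grip_width: 0.585
```

```bash
python3 -c "
from h import *
T=pose();p=T[1]+T[0][:,2]*.165;print('tip',stage(p),p[2],r.read_state()['tool_rot'],r.read_state()['force'])"
```

```text
tip [-45.75840134  29.03105031] 0.08732175665993691 [ 3.1346268  -0.03246647 -0.17609061] [-0.08329242 -0.55338279 -0.03245732]
```

Emit:
play_rows:
  plan: "5 -0.1 0 0.5 0;5 0 0 0.4 0;5 0 0 0.3 0;5 0 0 0.2 0;5 0 0 0 0"

```text
t: 4.07
tcp_pos: [0.544, -0.0162, 0.237]
tool_rot: [3.135, -0.033, -0.176]
force: [-0.3, 0.2, 4.2]
grip_width: 0.584
```

Emit:
play_rows:
  plan: "5 0 0 0.3 0;5 0 0 0.3 0;5 0 0 0 0"

```text
t: 4.32
tcp_pos: [0.5448, -0.0159, 0.2324]
tool_rot: [3.136, -0.034, -0.176]
force: [-3.6, 0.5, 7.1]
grip_width: 0.588
```

```bash
cat > st.py <<'E'
from h import *
s=r.read_state();T=pose();p=T[1]+T[0][:,2]*.165;print('tip',stage(p).round(1),p[2].round(4),s['tool_rot'].round(3),s['force'].round(2),s['ft_torque'].round(2),s['t'])
E
python3 st.py; python3 look.py 3
```

```text
tip [-44.8  29.6] 0.0675 [ 3.136 -0.034 -0.176] [-3.64  0.48  7.11] [0.14 0.49 0.08] 4.3167
[ 3.13587681 -0.03439914 -0.17601415] [ 0.54484803 -0.01590895  0.23237281]
```

View pics/w3.png

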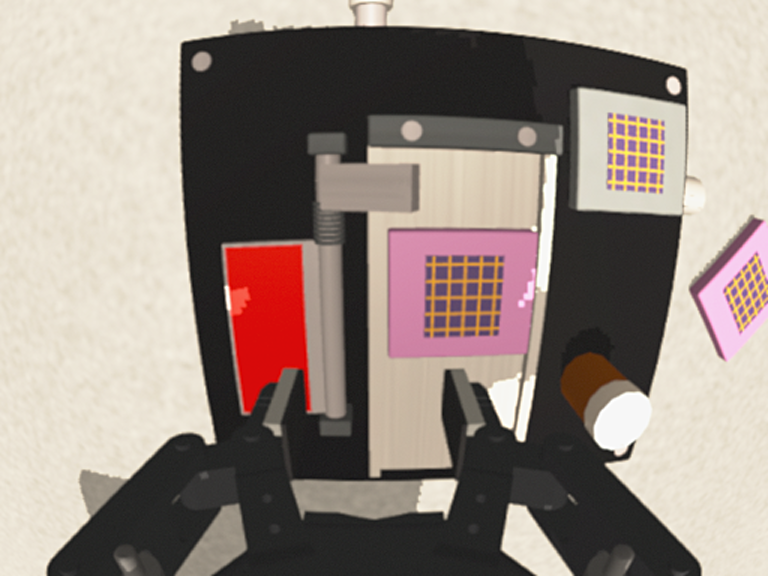

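```bash
cat > ang.py <<'E'
from h import *
import sys
def ang(n):
    D=np.load(f"pics/w{n}.npz");p,d=D["p"],D["d"];T=(D["R"],D["t"])
    H,S,V=cv2.split(cv2.cvtColor(p,cv2.COLOR_RGB2HSV))
    K=r.get_calibration("wrist")["camera_matrix"];M=r.get_calibration("wrist")["T_tool_cam"]
    def pts(m):
        m=cv2.erode(m.astype(np.uint8),np.ones((3,3)))&(d>0);v,u=np.nonzero(m)
        q=(np.c_[u,v]-K[:2,2])/K[0,0];th=np.hypot(*q.T);z=d[v,u]
        c=np.c_[q*(np.tan(th)/th*z)[:,None],z];w=(c@M[:3,:3].T+M[:3,3])@T[0].T+T[1]
        return np.c_[stage(w),w[:,2]*1e3]
    v,u=np.mgrid[:384,:512]
    P=pts(((H<6)|(H>174))&(S>180)&(u<215)&(u>130)&(v>130)&(v<300))
    k=np.linalg.lstsq(np.c_[P[:,:2],np.ones(len(P))],P[:,2],rcond=None)[0]
    print("bar n",len(P),"mean",P.mean(0).round(1),"slope y",k[1].round(3),"clip~",(.45-np.arctan(k[1])).round(3),"res",np.std(P[:,2]-np.c_[P[:,:2],np.ones(len(P))]@k).round(2))
    Q=pts((H>135)&(H<172)&(S>30)&(V>90)&(u>240)&(u<370)&(v>60))
    print("holder n",len(Q),"min",np.percentile(Q,2,0).round(1),"max",np.percentile(Q,98,0).round(1))
ang(sys.argv[1])
E
for i in 1 2 3; do python3 ang.py $i;done
```

```text
bar n 712 mean [-33.2  63.4  70.6] slope y 0.493 clip~ -0.008 res 0.83
holder n 673 min [-27.6 -22.8  64.8] max [12.4 14.9 67.7]
bar n 2975 mean [-20.5  63.3  70.6] slope y 0.479 clip~ 0.003 res 0.67
holder n 2776 min [-27.3 -23.6  64.9] max [13.6 23.3 67.6]
bar n 3999 mean [-15.3  66.   63.3] slope y 0.1 clip~ 0.35 res 0.6
holder n 5150 min [-27.7 -23.5  64.9] max [13.9 23.5 67.4]
```

Emit:
play_rows:
  plan: "5 0 0 0.15 0;5 0 0 0.1 0;5 0 0 0 0"

```text
t: 4.62
tcp_pos: [0.545, -0.0158, 0.2318]
tool_rot: [3.136, -0.034, -0.175]
force: [-3.9, -0.3, 6.3]
grip_width: 0.584
```

```bash
python3 st.py; python3 look.py 4; python3 ang.py 4
```

```text
tip [-44.7  29.7] 0.0669 [ 3.136 -0.034 -0.175] [-3.92 -0.31  6.34] [0.13 0.58 0.08] 4.6167
[ 3.13555724 -0.03384114 -0.17490559] [ 0.54498941 -0.01577463  0.23179071]
bar n 4024 mean [-15.2  66.2  62.5] slope y 0.061 clip~ 0.389 res 0.6
holder n 5170 min [-27.6 -23.6  65. ] max [14.  23.5 67.5]
```

Emit:
play_rows:
  plan: "5 0.5 0 0.06 0;5 0.5 0 0.06 0;5 0 0 0.03 0"

```text
t: 4.92
tcp_pos: [0.5544, -0.0174, 0.2321]
tool_rot: [3.135, -0.031, -0.174]
force: [-0.1, -0.5, 7.0]
grip_width: 0.586
```

```bash
python3 st.py; python3 look.py 5; python3 ang.py 5
```

```text
tip [-35.7  29.7] 0.0672 [ 3.135 -0.031 -0.174] [-0.12 -0.51  7.03] [ 0.1   0.06 -0.02] 4.9167
[ 3.13504037 -0.0307353  -0.17372257] [ 0.55436936 -0.01736686  0.23208951]
bar n 3234 mean [-11.5  66.3  62.8] slope y 0.077 clip~ 0.373 res 0.6
holder n 5006 min [-22.5 -23.6  64.9] max [19.2 23.2 67.5]
```

Emit:
play_rows:
  plan: "5 0.4 0 0.1 0;5 0.4 0 0.08 0;5 0.4 0 0.07 0;5 0 0 0.03 0"

```text
t: 5.3
tcp_pos: [0.5657, -0.0191, 0.2317]
tool_rot: [3.135, -0.027, -0.172]
force: [-1.9, 0.1, 6.4]
grip_width: 0.59
```

```bash
python3 st.py; python3 look.py 6; python3 ang.py 6
```

```text
tip [-24.9  29.8] 0.0667 [ 3.135 -0.027 -0.172] [-1.85  0.05  6.37] [0.1  0.12 0.  ] 5.3
[ 3.13452159 -0.02674841 -0.17215234] [ 0.56569778 -0.01914773  0.23165514]
bar n 2352 mean [-8.  66.3 62.1] slope y 0.044 clip~ 0.406 res 0.58
holder n 4496 min [-11.6 -23.6  64.9] max [30.  23.  67.5]
```

Emit:
play_rows:
  plan: "5 0.3 0 0.06 0;5 0.3 0 0.06 0;5 0.25 0 0.05 0;5 0.1 0 0.03 0"

```text
t: 5.68
tcp_pos: [0.5742, -0.0205, 0.2318]
tool_rot: [3.134, -0.022, -0.171]
force: [-4.6, 0.6, 6.4]
grip_width: 0.588
```

```bash
python3 st.py; python3 look.py 7; python3 ang.py 7
```

```text
tip [-17.1  29.9] 0.0668 [ 3.134 -0.022 -0.171] [-4.56  0.61  6.42] [0.23 0.81 0.1 ] 5.6833
[ 3.13396019 -0.02185045 -0.17061772] [ 0.57418005 -0.020492    0.23179617]
bar n 1699 mean [-5.1 66.5 62.2] slope y 0.053 clip~ 0.397 res 0.57
holder n 4261 min [ -4.1 -23.5  64.9] max [37.9 23.  67.4]
```

Emit:
play_rows:
  plan: "5 0.2 0 0.04 0;5 0.2 0 0.03 0;5 0.2 0 0.03 0"

```text
t: 5.98
tcp_pos: [0.578, -0.021, 0.2315]
tool_rot: [3.133, -0.013, -0.17]
force: [-10.9, 0.3, 10.7]
grip_width: 0.584
```

```bash
python3 st.py; python3 look.py 8; python3 ang.py 8
```

```text
tip [-14.8  29.9] 0.0665 [ 3.133 -0.013 -0.17 ] [-10.91   0.31  10.72] [ 0.27  1.8  -0.07] 5.9833
[ 3.13340229 -0.01256445 -0.16950098] [ 0.57802456 -0.02103727  0.23151841]
bar n 1506 mean [-4.2 66.6 61.8] slope y 0.034 clip~ 0.416 res 0.58
holder n 4099 min [ -2.1 -23.5  65. ] max [39.2 22.9 67.4]
```

View pics/w8.png

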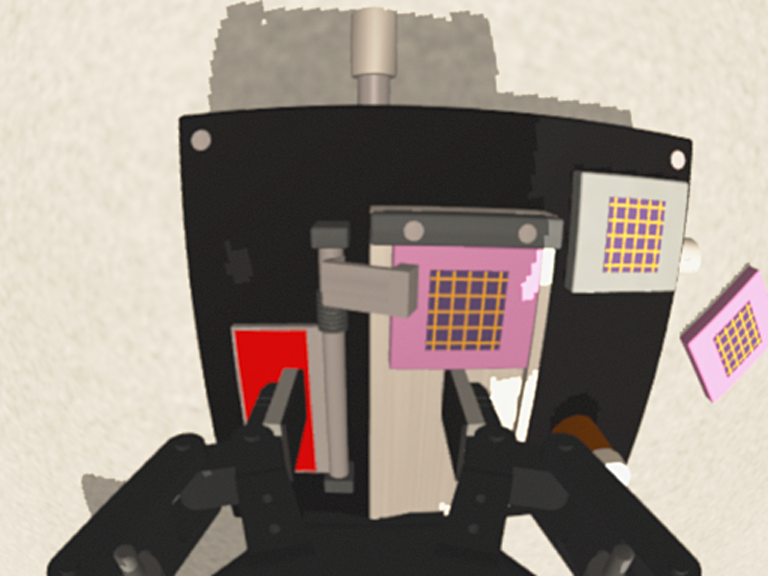

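The holder is against the stop: in the picture its far edge (y≈245) meets the stop, and the raised foot at (400,290) is above it. I'll back the pusher off, then lift.

Emit:
play_rows:
  plan: "5 0 0 0.03 0;5 0 0 0.03 0;5 -0.3 0 0.02 0;5 -0.3 0 0.02 0;5 0 0 0 0"

```text
t: 6.45
tcp_pos: [0.5744, -0.021, 0.2347]
tool_rot: [3.132, -0.021, -0.171]
force: [0.1, -0.3, -0.3]
grip_width: 0.591
```

Emit:
play_rows:
  plan: "5 0 0 -0.4 0;5 0 0 -0.5 0;5 0 0 -1 0;5 0 0 -2 0;5 0 0 -2 0"

```text
t: 6.87
tcp_pos: [0.5709, -0.0198, 0.2913]
tool_rot: [3.133, -0.008, -0.171]
force: [0.6, -0.1, 0.3]
grip_width: 0.589
```

Emit:
play_rows:
  plan: "5 0 0 -2 0;5 0 0 -2 0;5 0 0 0 0;5 0 0 0 0"

```text
t: 7.2
tcp_pos: [0.5713, -0.0192, 0.3398]
tool_rot: [3.133, -0.015, -0.17]
force: [0.6, 0.4, -0.1]
grip_width: 0.583
```

```bash
python3 st.py; python3 look.py 9; python3 ang.py 9
```

```text
tip [-21.4  30.4] 0.1748 [ 3.133 -0.015 -0.17 ] [ 0.64  0.36 -0.06] [ 0.04  0.04 -0.04] 7.2
[ 3.13265162 -0.01490209 -0.17023879] [ 0.57129668 -0.01920839  0.33980744]
bar n 1208 mean [-20.6  68.4  65.9] slope y 0.181 clip~ 0.271 res 0.68
holder n 1252 min [ -1.9 -24.4  64.5] max [39.6 21.9 67.6]
```

View pics/w9.png

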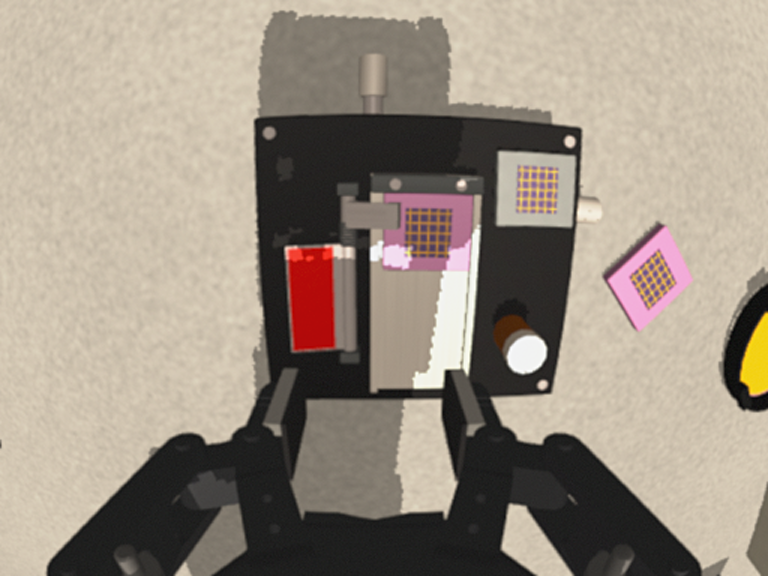

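```bash
python3 -c "
from workcell import r
print(r.sign_off())"
```

```text
the job is handed in; nothing more can be done
None
```

I pressed the clip open, pushed the pink holder home under it, then backed off and lifted clear. The clip came down on the holder, and I handed the job in after about 7.2 s of the 51 s allowed. No verdict was reported.

- **Clip opening:** From the wrist camera's depth, I measured the clip at about 0.39 rad before I pushed. It stayed at 0.37 to 0.42 rad through the push, above the 0.29 and 0.27 needed.
- **Holder home:** I stopped pushing when the push force rose to about 11 N against the end stop. The last look put the holder's centre at about stage x = +18.8 mm. The true home position is +18, so that is about 1 mm of measuring error.
- **Clamped:** After release the clip read about 0.27 rad, against the expected 0.25 with the holder beneath it. I did not measure the clamping force itself.
- **Other things:** The fingers touch nothing and the measured force is near zero. In the last picture the grey spare and the jar look unmoved. I did not measure their positions, and the tray and pen were not properly in view, though the arm never worked near them.
- **Small disagreements:**
  - The tool drifted up to 0.034 rad in pitch during the moves, which did no harm.
  - As the pusher backed off, the fingers rose about 3 mm, so the clip had probably started to close before the lift itself.

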